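# Set a rivet with the ratchet clamp and release it

## Task

Set the rivet in the pendant with the bench clamp: swing the blue-ringed loose handle towards the fixed one until the rivet's brass head is fully home on the pendant and the ratchet has clicked shut on it, so that with your hand off the clamp stays locked and keeps pressing on the rivet; but do not force it a further click or two, or you will crush the work. Then press the loose handle down to free the ratchet and let the clamp swing fully open again, leaving the rivet home. Handle the clamp gently and leave the mug, the jar and the pliers where they are.

Things in the scene. Friction and masses are not known exactly. Their poses are not given: they have to be found in the camera images.
- clamp: Scissor-handled steel ratchet clamp lying level on a bolted bench stand (dark foot plate 210 x 75 mm). Origin at table height straight under the scissor pivot. Its x axis points from the handles to the jaws, its y towards the loose handle's side, z up. The scissor plane is 75 mm above the table; the jaws lie at x +55 mm, the pendant on the +y side of the red pad.
- ring (a point): Centre of the loose handle's flat finger ring: slick blue coating, 38 mm outside, 18 inside, bar 10 mm thick (5 above and below the centre), 123 mm from the pivot, 75 mm above the table. Fully open it is at x -103, y +67 mm in the clamp's frame. Pushed on its outer (+y) side it swings about the pivot towards -y, up to 69 mm; no obstacle within 45 mm outside it or above it.
- pivot (a point): Vertical scissor axis, 75 mm above the table. Push felt at the ring when closing: spring 1 to 3 N; 2 to 5 N more as the pawl climbs each tooth (a click and a drop, 7 mm apart); 3 N more as the rivet slides (under 12 N in all); once it is home the push climbs 1 to 2 N per mm. The first click after home comes by 20 N, so a push of 20 to 21 N has it; over 23 N risks crushing.
- handle (a joint): Press-down of the loose handle, rad: 0 at rest, 0.09 at its stop, springs back. At the ring: 2.5 N to start, 4.5 N at 3 mm, where the ratchet is free, 7.5 N at the stop (9 mm). The clamp then swings open (ring towards +y, about 0.1 m/s). Keep it pressed 5 to 7 mm down and follow it outward till open: if it slips from under the finger and rises early, a lower tooth catches; press again.
- fixed_ring (a point): Centre of the fixed handle's finger ring, same size and height as the loose one, immovable.
- rack (a point): Middle of the top of the fixed ratchet bar, 89 mm above the table, 12 mm wide and 62 mm long along the clamp's y, with eight saw teeth pointing down at the loose handle's pawl beneath it.
- lever (a joint): Closing angle of the clamp, rad: 0 fully open (spring stop), grows as it closes, at most 0.56. Eight ratchet teeth hold it at about 0.11 and every 0.06 from there to 0.53. The rivet comes home anywhere between about 0.10 and 0.41, as the nest that carries the pendant is set differently each time. The hinge is damped.
- rivet (a joint): Travel of the brass rivet (10 mm domed head) into the silver pendant (30 mm disc, held upright in the nest at the jaws), m: starts between 0.004 and 0.005; 0.008 is fully home, the head on the pendant. It slides under about 7 N from the pad and stays where it is left.
- pad: Red spring-backed pad, 18 x 18 mm, on the moving jaw, that pushes the rivet head; its spring gives 6.5 N per mm. With the robot off the clamp the locked pad must still press on the rivet with over 4 N; more than 46 N on it at any time crushes the work.
- mug_mid (a point): Middle of a white mug, 76 mm wide, 85 mm high: bystander.
- tin_mid (a point): Middle of a small glass jar with steel lid, 52 mm wide, 45 mm high: bystander.
- pliers_mid (a point): Red-handled pliers lying flat, about 150 x 60 x 12 mm, the point being their hinge; bystander.

How it is judged (in metres and radians):
On the way, in this order (a step that is already met when the one before it is completed fails the run):
1. the rivet is home and the ratchet holds the clamp shut, still pressing on it, with the robot off the clamp (value of joint rivet above 0.0072 m and value of joint lever above 0.1 rad and contact force between pad and anything else above 4 N and contact force between each of the arm, the fingers and clamp below 0.3 N), for 0.4 s.
2. the ratchet is released and the clamp has swung open (value of joint lever below 0.04 rad).
At the end, for the whole second after the job is handed in: The rivet is home (travel at least 7.2 of 8 mm), the clamp is open (closing angle under 0.04 rad) with its loose handle sprung back up (under 0.015 rad), and the robot is off it (value of joint rivet above 0.0072 m and value of joint lever below 0.04 rad and value of joint handle below 0.015 rad); the robot touches nothing.
It fails at once if the work is crushed: over 46 N on the pad (contact force between pad and anything else above 46 N).
It fails at once if the clamp is handled roughly: over 40 N from the fingers (contact force between the fingers and clamp above 40 N).
It fails at once if the mug is moved (distance of mug_mid from where it was at the start of the episode above 0.02 m).
It fails at once if the jar is moved (distance of tin_mid from where it was at the start of the episode above 0.02 m).
It fails at once if the pliers are moved (distance of pliers_mid from where it was at the start of the episode above 0.02 m).
It also fails if it takes over 72 s, if anything falls off the work surface, if the arm or the gripper's body presses on something with over 40 N, if the wrist force passes 120 N, or if a joint passes its speed limit or range.

## Robot

A 7-joint arm with a two-finger parallel gripper is mounted at the origin on the work surface. World frame = base frame: x ahead of the robot, y to its left, z up, the work surface at z = 0. Lengths are in mm, angles in rad, forces in N, time in s.
With the tool pointing down it reaches from about 350 to 900 mm from the base axis. Payload 7.2 kg.
Tool frame: the origin (TCP) lies between the finger pads; the fingertips stand 22 mm ahead of it and the grasp point (between the pads) lies 3 mm ahead of it (finger_overhang is the distance from the TCP to the fingertips, in mm); z points along the fingers, y is the direction in which the jaws open and shut (so a half turn about z gives the same grasp; the last joint's range is limited). The gripper opens to 85 mm and grips with 20 to 120 N. Pads are 22 mm wide; open, the fingers measure 114 mm over their backs; the gripper's body (76 mm by 85 mm) begins 54 mm behind the grasp point. The pads swing forward as they close: fully open they stand 13 mm farther back than shut.
Start: joints at [-1.401, 0.411, -0.013, 1.596, 0.006, 1.134, -0.082], TCP at [147.237, 607.412, 253.297] pointing down, gripper open.
Joint ranges: [-2.95, 2.95], [-0.29, 1.99], [-1.47, 1.44], [0.14, 2.54], [-1.03, 4.17], [0.13, 1.85], [-2.86, 2.86]. Speed limits (rad/s): [2.39, 2.39, 3.01, 3.01, 3.14, 3.14, 3.14].

## Interface

Orientations are given as a unit quaternion [x, y, z, w].
In Python, from cell import * gives the robot as it stands.
- The arm moves only by the tool apply_moves, never from a script. Its argument "moves" is one flat list of numbers, 7 for each row, row after row: the turn, a rotation vector about the tool's x, y, z in rad, then the shift along the tool's x, y, z in mm, then the opening in per cent of the stroke, from 0 (shut) to 100 (fully open). In form: [ax, ay, az, x, y, z, gripper, ax, ay, az, x, y, z, gripper, ...]. A call has 1 to 5 rows; each row shifts and turns the commanded pose from where the row before left it, along the tool's axes as they then stand; what a row does not reach is not made up. A row lasts 1/8 s, in which the tool goes at most 62.5 mm and 10.7 degrees, less where a joint would pass 70% of its speed; a pose out of reach is approached as far as the arm can. A call with a gripper value outside its range is refused whole. The fingers move at their own pace and stop on an object; "squeeze" is the grip in N (left out, the last holds). Time passes only in rows, so rows that do not move let the fingers close. It gives the time, the measured TCP pose, the force and the opening at its end, in the units of the state.
- sense(): the state, without advancing time (a new reading comes with each control period).
- camera(name): name is "scene" or "top"; returns the picture (420x560x3 uint8, red, green, blue); there is no depth.
- calibration(name): a dict with "K" (3x3 intrinsics, pixels), "rvec" (rotation vector, rad) and "tvec" (3), from world to camera coordinates, as OpenCV has them. Camera axes: x right, y down, z forward; pixel columns grow to the right and rows downward; lengths in mm; the calibration is good to about 2 mm. A picture is of the moment at which its call begins. calibration takes no time and is no camera call.
- finish_job(): hands the job in, once; it reports no verdict.
Trained networks look in the newest picture that a camera, given by its name, has taken for a name from the list of things; names that differ only in an ending like _2 or _b are one class to them, and where a whole thing is asked for, a point or a joint stands for the part that bears it (a point fixed in the world has none). Each returns a list of dicts, best first, with "confidence" (0 to 1); they miss things now and then, are a little off and sometimes report something else, mostly with a low value. They report only what shows in the picture. A call takes as long as a camera call.
- find_in(camera, label): "box" ([left, top, width, height] in pixels, round what is visible of it).
The state is a dict: "t": time; "q": joint angles; "qvel": joint speeds; "joint_torque": joint torques, N m; "tool_pos": TCP position; "tool_rot": TCP orientation; "wrist_force": force on the tool from outside, world axes, zero at the start; "ft_torque": the same for the moment, N m; "opening": opening from 0.0 (shut) to 1.0 (fully open).
Only numpy, scipy, OpenCV 4.12 (cv2) and the standard library are available. Lean on these libraries where they do the work, as an engineer would, in place of code of your own. Each camera call takes 0.05 s, during which the arm holds its last target. There are 200 camera calls.

## Working session

There is one attempt and no reset: what is moved stays moved. The work goes in short steps, Python scripts to look and compute and a tool call to move; the robot and the scene stay as the last step left them, time stands still between calls to the robot, and variables do not carry over. Pictures are saved under pics/ and viewed, about 8 in all and at most 12, crops included, and the job is handed in when it is done.

Besides the shell and the picture viewer there is one more tool, called after "Call:" in YAML: its name, and indented under it one key for each argument. apply_moves: Moves the arm, as the interface text tells. Its arguments: {"type":"object","properties":{"moves":{"type":"array","items":{"type":"number"}},"squeeze":{"type":"number"}},"required":["moves"]}

```bash
mkdir -p pics; cat > h.py <<'E'
from cell import *
import numpy as np, cv2
def ray(cam,u,v,z):
    c=calibration(cam);R,_=cv2.Rodrigues(np.array(c["rvec"],float));t=np.array(c["tvec"],float).ravel()
    d=R.T@np.linalg.inv(np.array(c["K"]))@np.array([u,v,1.]);o=-R.T@t
    return o+d*(z-o[2])/d[2]
def proj(cam,P):
    c=calibration(cam);return cv2.projectPoints(np.array(P,float).reshape(-1,3),np.array(c["rvec"],float),np.array(c["tvec"],float),np.array(c["K"],float),None)[0].reshape(-1,2)
E
python3 - <<'E'
from h import *
s=sense();print(s)
for c in("scene","top"):
    cv2.imwrite(f"pics/{c}0.png",cv2.cvtColor(camera(c),cv2.COLOR_RGB2BGR))
    k=calibration(c);R,_=cv2.Rodrigues(np.array(k["rvec"],float));print(c,(-R.T@np.array(k["tvec"]).ravel()).round(),R.round(2).tolist(),np.array(k["K"]).round().tolist())
    for n in("clamp","ring","fixed_ring","rack","pivot","pad","mug_mid","tin_mid","pliers_mid"):
        print(n,[(np.round(d["box"]).tolist(),round(d["confidence"],2)) for d in find_in(c,n)[:2]])
E
```

```text
{'t': 0.0, 'q': array([-1.40120962,  0.41190095, -0.01274745,  1.59707083,  0.0056434 ,
        1.13429347, -0.08220811]), 'qvel': array([ 3.21371075e-04, -3.50953083e-04, -6.86974059e-04, -1.08810727e-03,
        1.42480896e-03,  2.12642067e-04,  3.86559178e-06]), 'joint_torque': array([ 2.35097787e-04, -6.00622916e+01,  6.82678521e-01, -2.99420589e+01,
        1.39006696e-02,  1.06618533e-02,  1.58744058e-05]), 'tool_pos': array([147.14025999, 606.94696709, 252.44124978]), 'tool_rot': array([ 1.18579882e-01,  9.92944179e-01, -8.17920995e-04, -2.64982540e-05]), 'wrist_force': array([-0.09649407,  0.0266345 , -0.43523005]), 'ft_torque': array([ 0.01134377, -0.05445191, -0.02605584]), 'opening': 0.998207361972022}
scene [1108.  -92.  614.] [[0.26, 0.97, 0.02], [0.71, -0.18, -0.69], [-0.66, 0.19, -0.73]] [[404.0, 0.0, 280.0], [0.0, 404.0, 211.0], [0.0, 0.0, 1.0]]
clamp [([201.0, 167.0, 102.0, 120.0], 0.66)]
ring [([243.0, 169.0, 24.0, 48.0], 0.61)]
fixed_ring [([199.0, 167.0, 100.0, 121.0], 0.62)]
rack [([200.0, 166.0, 101.0, 117.0], 0.63)]
pivot [([198.0, 167.0, 106.0, 115.0], 0.72), ([245.0, 166.0, 28.0, 88.0], 0.65)]
pad [([253.0, 236.0, 18.0, 14.0], 0.62)]
mug_mid [([150.0, 258.0, 63.0, 64.0], 0.73)]
tin_mid [([310.0, 276.0, 25.0, 36.0], 0.71), ([314.0, 185.0, 35.0, 53.0], 0.2)]
pliers_mid [([315.0, 184.0, 36.0, 53.0], 0.79)]
top [449.  69. 933.] [[0.02, -1.0, 0.03], [-0.98, -0.02, -0.18], [0.18, -0.03, -0.98]] [[534.0, 0.0, 285.0], [0.0, 534.0, 207.0], [0.0, 0.0, 1.0]]
clamp [([272.0, 158.0, 98.0, 126.0], 0.9)]
ring []
fixed_ring [([275.0, 156.0, 93.0, 128.0], 0.74)]
rack [([270.0, 155.0, 100.0, 127.0], 0.84)]
pivot [([272.0, 159.0, 92.0, 121.0], 0.71)]
pad [([301.0, 159.0, 24.0, 13.0], 0.43)]
mug_mid [([364.0, 122.0, 64.0, 57.0], 0.61)]
tin_mid [([272.0, 156.0, 98.0, 125.0], 0.35)]
pliers_mid [([180.0, 186.0, 39.0, 86.0], 0.64)]
```

```bash
python3 - <<'E'
import cv2
a=cv2.imread("pics/top0.png")[120:320,160:440];b=cv2.imread("pics/scene0.png")[150:330,140:364]
cv2.imwrite("pics/tc.png",cv2.resize(a,None,fx=2.85,fy=2.85,interpolation=3)[:570])
cv2.imwrite("pics/sc.png",cv2.resize(b,None,fx=3.3,fy=3.3,interpolation=3))
E
```

```text
(no output)
```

View pics/tc.png

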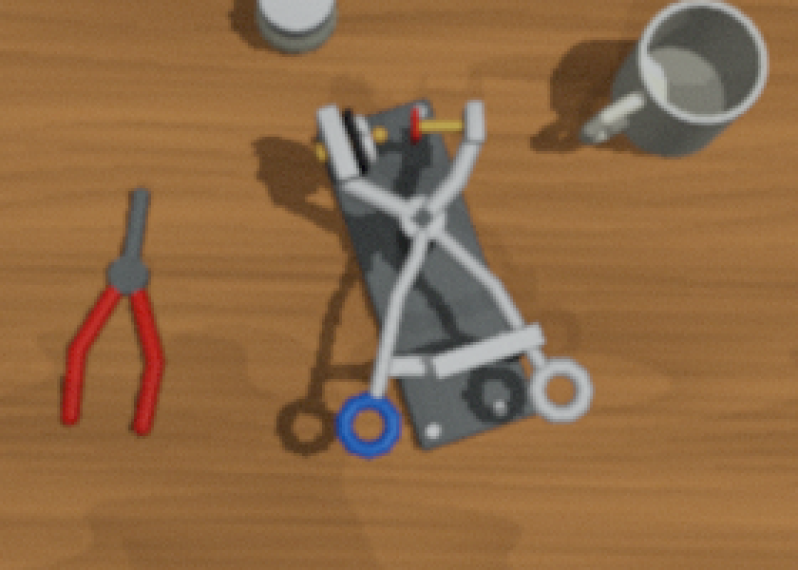

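View pics/sc.png

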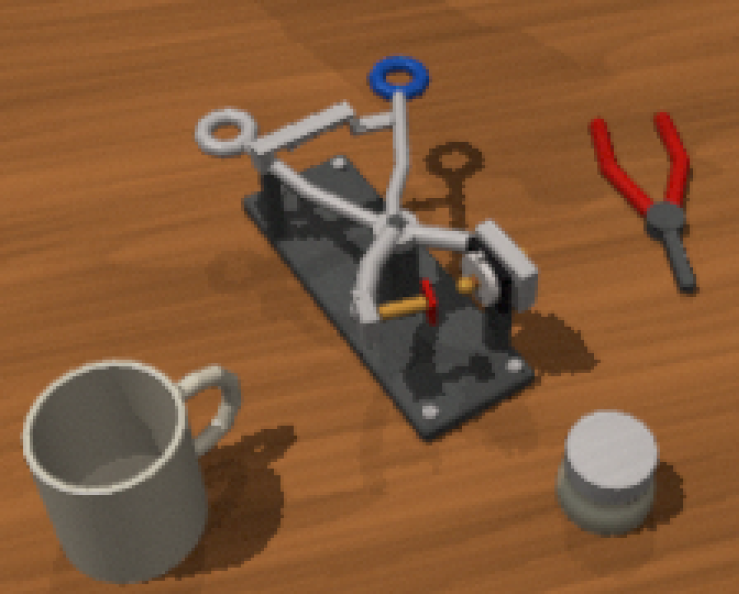

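```bash
cat >> h.py <<'E'
def blue(cam,im=None):
    im=camera(cam) if im is None else im
    h=cv2.cvtColor(im,cv2.COLOR_RGB2HSV);m=cv2.inRange(h,(105,140,60),(128,255,255))
    n,l,st,c=cv2.connectedComponentsWithStats(m);i=1+np.argmax(st[1:,4])
    x,y,w,hh=st[i,:4];return (x+(w-1)/2,y+(hh-1)/2),st[i].tolist()
E
python3 - <<'E'
from h import *
px={}
for c in("top","scene"):
    (u,v),st=blue(c,cv2.cvtColor(cv2.imread(f"pics/{c}0.png"),cv2.COLOR_BGR2RGB));print(c,u,v,st,ray(c,u,v,75).round(1))
    px[c]=(u,v)
for n,z,t,s in(("pivot",80,(308.4,196.1),(260.3,217.3)),("fixed",75,(356.5,256.8),(208.5,190))):
    print(n,ray("top",*t,z).round(1),ray("scene",*s,z).round(1))
# fit pose: avg of points
def P(z,t,s): return (ray("top",*t,z)[:2]+ray("scene",*s,z)[:2])/2
p=P(80,(308.4,196.1),(260.3,217.3));r=P(75,px["top"],px["scene"]);f=P(75,(356.5,256.8),(208.5,190))
print(np.linalg.norm(r-p),np.linalg.norm(f-p),np.linalg.norm(r-f))
a=np.arctan2(*(r-p)[::-1])-np.arctan2(67,-103);b=np.arctan2(*(f-p)[::-1])-np.arctan2(-67,-103)
print("yaw",a,b%6.283-6.283)
x=np.array([np.cos(a),np.sin(a)]);y=np.array([-x[1],x[0]]);print(p,r,f,x,y, "ring in frame",(r-p)@x,(r-p)@y)
for n,uv in (("pliers",(199.5,229)),("mug",(396,150))):print(n,ray("top",*uv,10 if n=="pliers" else 45).round())
E
```

```text
top 288.5 268.5 [278, 258, 22, 22, 245] [509.8  37.4  75. ]
scene 260.5 173.0 [252, 167, 18, 13, 133] [507.4  39.2  75. ]
pivot [627.8   6.7  80. ] [629.4  10.3  80. ]
fixed [530.6 -72.1  75. ] [531.2 -69.   75. ]
123.65491387351267 125.68323885820287 111.11793014092089
yaw 0.33326612903232755 -6.179495756061715
[628.5992413    8.50632829] [508.59065658  38.31366495] [530.88882324 -70.54397678] [0.94497893 0.32713119] [-0.32713119  0.94497893] ring in frame -103.6546748093431 67.42585642937853
pliers [580. 191.  10.]
mug [ 720. -148.   45.]
```

Call:
apply_moves:
  moves: [0,0,0,-40,-35,0,0,0,0,0,-45,-40,0,0,0,0,0,-45,-40,0,0,0,0,0,-45,-40,0,0,0,0,0,-45,-40,0,0]
  squeeze: 40

```text
t: 1.62
tool_pos: [316.1, 364.4, 253.6]
tool_rot: [0.119, 0.993, 0.0, 0.0]
wrist_force: [0.4, 0.6, -0.5]
opening: 0.001
```

Call:
apply_moves:
  moves: [0,0,0,-45,-40,20,0,0,0,0,-45,-40,20,0,0,0,0,-45,-40,20,0,0,0,0,-45,-40,20,0,0,0,0,-45,-40,20,0]

```text
t: 2.25
tool_pos: [485.3, 121.0, 154.6]
tool_rot: [0.118, 0.993, 0.0, 0.001]
wrist_force: [1.0, 1.2, 0.2]
opening: 0.001
```

Call:
apply_moves:
  moves: [0,0,0,-40,-22,0,0,0,0,0,0,0,30,0,0,0,0,0,0,30,0,0,0,0,0,0,11,0,0,0,0,0,0,0,0]

```text
t: 2.88
tool_pos: [517.6, 91.6, 83.6]
tool_rot: [0.119, 0.993, -0.0, -0.0]
wrist_force: [0.9, 0.7, -0.1]
opening: 0.003
```

```bash
cat > look.py <<'E'
from h import *
import sys
n=sys.argv[1]
a=camera("top");b=camera("scene")
s=sense();print(s["t"],s["tool_pos"].round(1),s["tool_rot"].round(3),s["wrist_force"].round(2))
for c,i in(("top",a),("scene",b)):
    try:(u,v),st=blue(c,i);print(c,u,v,st,ray(c,u,v,75).round(1))
    except Exception as e:print(e)
A=cv2.resize(a[150:300,240:390],None,fx=2.65,fy=3.9);B=cv2.resize(b[150:300,190:340],None,fx=2.65,fy=3.9)
A=cv2.resize(a[150:300,240:390],(400,400));B=cv2.resize(b[150:300,190:340],(400,400))
cv2.imwrite(f"pics/{n}.png",cv2.cvtColor(np.hstack([A,B]),cv2.COLOR_RGB2BGR))
E
python3 look.py a1
```

```text
2.975 [518.4  91.8  84.7] [0.118 0.993 0.    0.001] [-0.02 -0.27  0.04]
attempt to get argmax of an empty sequence
scene 260.5 173.0 [252, 167, 18, 13, 129] [507.4  39.2  75. ]
```

View pics/a1.png

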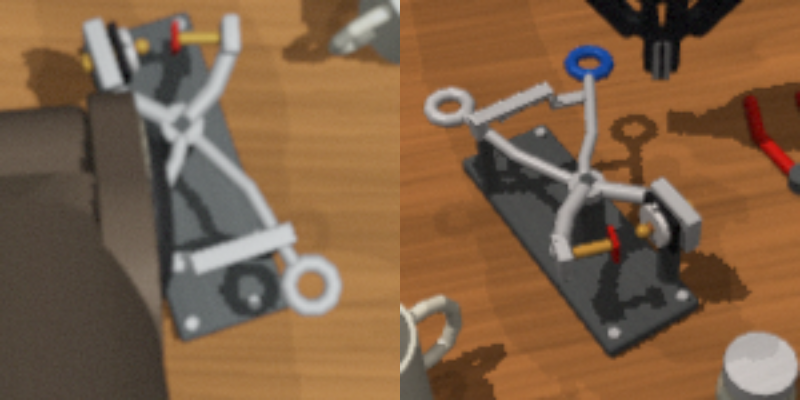

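Call:
apply_moves:
  moves: [0,0,0,-2,-9,0,0,0,0,0,0,-8,0,0,0,0,0,0,-1,0,0,0,0,0,0,-1,0,0,0,0,0,0,0,0,0]

```text
t: 3.6
tool_pos: [515.3, 72.8, 83.8]
tool_rot: [0.119, 0.993, 0.0, -0.0]
wrist_force: [-0.1, -0.3, -1.2]
opening: -0.002
```

Call:
apply_moves:
  moves: [0,0,0,0,-1,0,0,0,0,0,0,-1,0,0,0,0,0,0,-1,0,0,0,0,0,0,-1,0,0,0,0,0,0,-1,0,0]

```text
t: 4.22
tool_pos: [514.1, 68.0, 83.7]
tool_rot: [0.118, 0.993, 0.0, -0.0]
wrist_force: [0.5, 1.8, 0.1]
opening: -0.0
```

Call:
apply_moves:
  moves: [0,0,-0.008,0.24,-1,0,0,0,0,-0.008,0.24,-1,0,0,0,0,-0.008,0.24,-1,0,0,0,0,-0.008,0.24,-1,0,0,0,0,-0.008,0.24,-1,0,0]

```text
t: 4.85
tool_pos: [511.8, 63.2, 83.8]
tool_rot: [0.098, 0.995, 0.0, 0.0]
wrist_force: [0.9, 1.6, -0.4]
opening: 0.003
```

Call:
apply_moves:
  moves: [0,0,-0.008,0.24,-1,0,0,0,0,-0.008,0.24,-1,0,0,0,0,-0.008,0.24,-1,0,0,0,0,-0.008,0.24,-1,0,0,0,0,0,0,0,0,0]

```text
t: 5.48
tool_pos: [510.4, 60.3, 83.9]
tool_rot: [0.082, 0.997, 0.001, 0.0]
wrist_force: [1.7, 5.5, -1.4]
opening: -0.001
```

```bash
python3 look.py a2
```

```text
5.575 [510.4  60.4  83.9] [0.082 0.997 0.    0.   ] [ 1.02  5.65 -0.72]
attempt to get argmax of an empty sequence
scene 255.5 174.0 [247, 168, 18, 13, 126] [507.9  28.8  75. ]
```

Call:
apply_moves:
  moves: [0,0,-0.008,0.26,-1,0,0,0,0,-0.008,0.26,-1,0,0,0,0,-0.008,0.26,-1,0,0,0,0,0,0,0,0,0]

```text
t: 6.08
tool_pos: [508.9, 56.1, 83.8]
tool_rot: [0.071, 0.997, -0.0, 0.0]
wrist_force: [0.5, 0.8, -1.0]
opening: 0.002
```

Call:
apply_moves:
  moves: [0,0,-0.008,0.26,-1,0,0,0,0,-0.008,0.26,-1,0,0,0,0,-0.008,0.26,-1,0,0,0,0,0,0,0,0,0]

```text
t: 6.58
tool_pos: [507.8, 54.3, 83.8]
tool_rot: [0.058, 0.998, 0.0, 0.0]
wrist_force: [0.6, 4.3, -1.2]
opening: -0.005
```

```bash
python3 look.py a3
```

```text
6.675 [507.8  54.2  83.8] [0.058 0.998 0.    0.   ] [ 0.86  4.74 -1.67]
attempt to get argmax of an empty sequence
scene 252.5 174.0 [244, 168, 18, 13, 129] [506.4  23.   75. ]
```

View pics/a3.png

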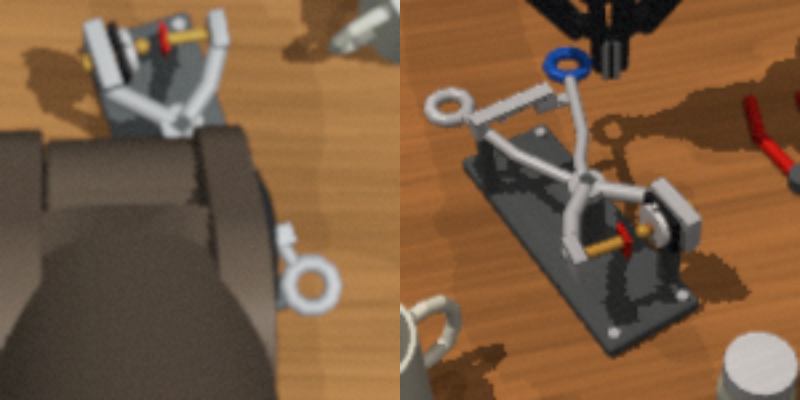

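Call:
apply_moves:
  moves: [0,0,-0.008,0.26,-1,0,0,0,0,-0.008,0.26,-1,0,0,0,0,-0.008,0.26,-1,0,0,0,0,-0.008,0.26,-1,0,0,0,0,0,0,0,0,0]

```text
t: 7.3
tool_pos: [506.0, 49.2, 83.7]
tool_rot: [0.043, 0.999, -0.0, -0.0]
wrist_force: [-0.4, 2.3, -0.4]
opening: -0.002
```

Call:
apply_moves:
  moves: [0,0,-0.008,0.26,-1,0,0,0,0,-0.008,0.26,-1,0,0,0,0,-0.008,0.26,-1,0,0,0,0,0,0,0,0,0]

```text
t: 7.8
tool_pos: [505.3, 47.4, 83.7]
tool_rot: [0.031, 1.0, 0.0, 0.0]
wrist_force: [-0.4, 4.9, -0.7]
opening: 0.001
```

Call:
apply_moves:
  moves: [0,0,-0.008,0.26,-1,0,0,0,0,-0.008,0.26,-1,0,0,0,0,-0.008,0.26,-1,0,0,0,0,0,0,0,0,0]

```text
t: 8.3
tool_pos: [504.4, 44.7, 83.8]
tool_rot: [0.018, 1.0, 0.0, 0.0]
wrist_force: [-0.0, 6.0, -0.3]
opening: 0.003
```

Call:
apply_moves:
  moves: [0,0,-0.008,0.26,-1,0,0,0,0,-0.008,0.26,-1,0,0,0,0,-0.008,0.26,-1,0,0,0,0,0,0,0,0,0]

```text
t: 8.8
tool_pos: [503.4, 40.9, 83.8]
tool_rot: [0.007, 1.0, 0.0, -0.0]
wrist_force: [0.6, 3.8, -1.0]
opening: -0.002
```

Call:
apply_moves:
  moves: [0,0,-0.008,0.26,-1,0,0,0,0,-0.008,0.26,-1,0,0,0,0,-0.008,0.26,-1,0,0,0,0,0,0,0,0,0]

```text
t: 9.3
tool_pos: [502.6, 38.8, 83.7]
tool_rot: [-0.006, 1.0, 0.0, -0.0]
wrist_force: [0.4, 5.9, -1.6]
opening: -0.0
```

```bash
python3 look.py a4
```

```text
9.4 [502.6  38.8  83.8] [-0.006  1.     0.    -0.   ] [ 0.26  5.51 -1.51]
attempt to get argmax of an empty sequence
scene 245.0 174.5 [237, 169, 17, 12, 123] [504.3   8.1  75. ]
```

View pics/a4.png

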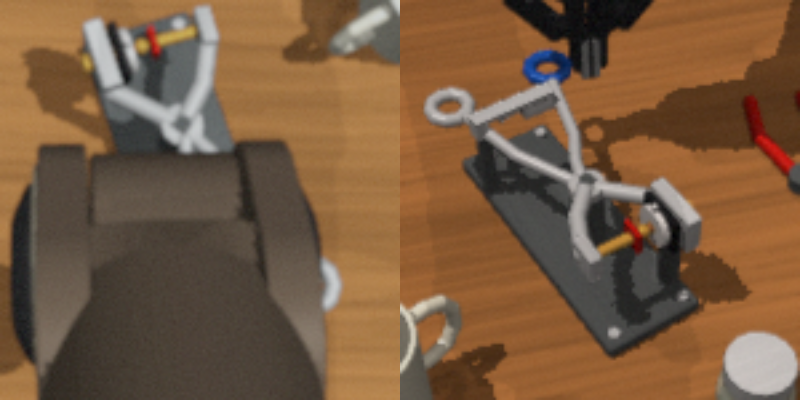

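Call:
apply_moves:
  moves: [0,0,-0.008,0.26,-1,0,0,0,0,-0.008,0.26,-1,0,0,0,0,-0.008,0.26,-1,0,0,0,0,0,0,0,0,0]

```text
t: 9.9
tool_pos: [501.9, 34.6, 83.8]
tool_rot: [-0.017, 1.0, -0.0, -0.0]
wrist_force: [-0.9, 2.8, 0.2]
opening: 0.004
```

Call:
apply_moves:
  moves: [0,0,-0.008,0.26,-1,0,0,0,0,-0.008,0.26,-1,0,0,0,0,0,0,0,0,0]

```text
t: 10.28
tool_pos: [501.5, 33.4, 83.8]
tool_rot: [-0.025, 1.0, 0.0, 0.0]
wrist_force: [0.2, 4.8, -0.5]
opening: 0.0
```

Call:
apply_moves:
  moves: [0,0,-0.008,0.26,-1,0,0,0,0,-0.008,0.26,-1,0,0,0,0,0,0,0,0,0]

```text
t: 10.65
tool_pos: [501.1, 32.3, 83.7]
tool_rot: [-0.034, 0.999, 0.001, 0.0]
wrist_force: [0.5, 7.9, -1.9]
opening: 0.003
```

Call:
apply_moves:
  moves: [0,0,-0.008,0.26,-1,0,0,0,0,-0.008,0.26,-1,0,0,0,0,0,0,0,0,0]

```text
t: 11.02
tool_pos: [500.6, 30.9, 83.7]
tool_rot: [-0.042, 0.999, 0.001, -0.0]
wrist_force: [-0.7, 10.0, -0.5]
opening: -0.001
```

Call:
apply_moves:
  moves: [0,0,-0.008,0.26,-1,0,0,0,0,-0.008,0.26,-1,0,0,0,0,0,0,0,0,0]

```text
t: 11.4
tool_pos: [500.1, 28.8, 83.6]
tool_rot: [-0.05, 0.999, 0.001, -0.0]
wrist_force: [-1.3, 7.3, -0.8]
opening: 0.002
```

Call:
apply_moves:
  moves: [0,0,-0.008,0.26,-1,0,0,0,0,-0.008,0.26,-1,0,0,0,0,0,0,0,0,0]

```text
t: 11.78
tool_pos: [499.8, 25.6, 83.6]
tool_rot: [-0.058, 0.998, 0.0, -0.0]
wrist_force: [-1.1, 6.7, -1.5]
opening: -0.0
```

Call:
apply_moves:
  moves: [0,0,-0.008,0.26,-1,0,0,0,0,-0.008,0.26,-1,0,0,0,0,0,0,0,0,0]

```text
t: 12.15
tool_pos: [499.5, 24.3, 83.6]
tool_rot: [-0.066, 0.998, 0.001, -0.0]
wrist_force: [-0.8, 8.5, -1.7]
opening: 0.003
```

Call:
apply_moves:
  moves: [0,0,-0.008,0.26,-1,0,0,0,0,-0.008,0.26,-1,0,0,0,0,0,0,0,0,0]

```text
t: 12.52
tool_pos: [499.0, 23.0, 83.5]
tool_rot: [-0.074, 0.997, 0.001, -0.0]
wrist_force: [0.0, 10.1, -3.1]
opening: 0.001
```

Call:
apply_moves:
  moves: [0,0,-0.008,0.26,-1,0,0,0,0,-0.008,0.26,-1,0,0,0,0,0,0,0,0,0]

```text
t: 12.9
tool_pos: [498.6, 21.5, 83.4]
tool_rot: [-0.082, 0.997, 0.001, -0.001]
wrist_force: [-1.1, 12.2, -1.6]
opening: -0.002
```

```bash
python3 look.py a5;python3 - <<'E'
import cv2
a=cv2.imread("pics/a5.png")
cv2.imwrite("pics/a5c.png",cv2.hconcat([cv2.resize(a[:120,60:260],(400,240)),cv2.resize(a[140:300,540:740],(400,320))[:240]]) )
E
```

```text
13.0 [498.6  21.1  83.4] [-0.082  0.997  0.001 -0.001] [-0.78 10.3  -1.52]
attempt to get argmax of an empty sequence
scene 237.5 177.0 [229, 171, 18, 13, 122] [508.   -7.9  75. ]
```

View pics/a5c.png

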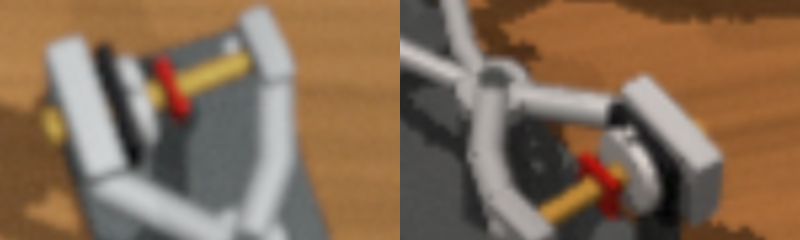

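Call:
apply_moves:
  moves: [0,0,-0.008,0.26,-1,0,0,0,0,-0.008,0.26,-1,0,0,0,0,0,0,0,0,0]

```text
t: 13.38
tool_pos: [498.4, 18.6, 83.7]
tool_rot: [-0.09, 0.996, 0.001, -0.001]
wrist_force: [-2.0, 11.3, 1.6]
opening: -0.002
```

Call:
apply_moves:
  moves: [0,0,-0.008,0.26,-1,0,0,0,0,-0.008,0.26,-1,0,0,0,0,0,0,0,0,0]

```text
t: 13.75
tool_pos: [498.2, 17.2, 83.8]
tool_rot: [-0.098, 0.995, 0.001, -0.001]
wrist_force: [-2.0, 12.2, 2.2]
opening: 0.0
```

Call:
apply_moves:
  moves: [0,0,-0.008,0.26,-1,0,0,0,0,-0.008,0.26,-1,0,0,0,0,0,0,0,0,0]

```text
t: 14.12
tool_pos: [498.1, 15.6, 83.8]
tool_rot: [-0.106, 0.994, 0.002, -0.001]
wrist_force: [-4.3, 13.5, 2.4]
opening: -0.003
```

Call:
apply_moves:
  moves: [0,0,-0.008,0.26,-1,0,0,0,0,-0.008,0.26,-1,0,0,0,0,0,0,0,0,0]

```text
t: 14.5
tool_pos: [497.9, 14.2, 83.7]
tool_rot: [-0.115, 0.993, 0.002, -0.001]
wrist_force: [-3.9, 15.0, 1.2]
opening: -0.001
```

Call:
apply_moves:
  moves: [0,0,-0.008,0.26,-1,0,0,0,0,-0.004,0.13,-0.5,0,0,0,0,0,0,0,0,0]

```text
t: 14.88
tool_pos: [497.8, 13.3, 83.6]
tool_rot: [-0.121, 0.993, 0.002, -0.001]
wrist_force: [-3.4, 17.7, -0.3]
opening: -0.006
```

```bash
python3 look.py a6;python3 - <<'E'
import cv2
a=cv2.imread("pics/a6.png")
cv2.imwrite("pics/a6c.png",cv2.hconcat([cv2.resize(a[:120,60:260],(400,240)),cv2.resize(a[140:300,540:740],(400,320))[:240]]) )
E
```

```text
14.975 [497.8  13.4  83.6] [-0.121  0.993  0.002 -0.001] [-2.15 18.52  1.29]
attempt to get argmax of an empty sequence
scene 234.0 178.0 [226, 172, 17, 13, 127] [509.2 -15.1  75. ]
```

View pics/a6c.png

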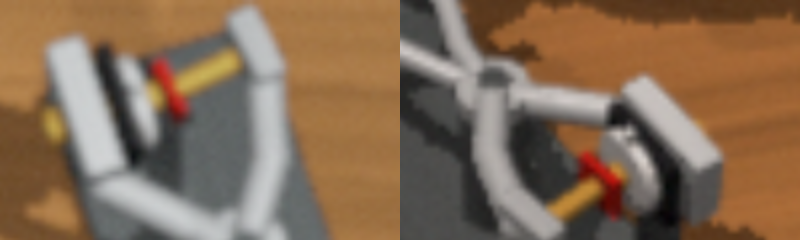

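Call:
apply_moves:
  moves: [0,0,-0.004,0.13,-0.5,0,0,0,0,-0.004,0.13,-0.5,0,0,0,0,0,0,0,0,0]

```text
t: 15.35
tool_pos: [497.8, 12.4, 83.5]
tool_rot: [-0.125, 0.992, 0.002, -0.001]
wrist_force: [-2.2, 18.2, 0.3]
opening: 0.005
```

```bash
python3 -c "
from h import *
for i in range(3):
    camera('scene');s=sense();print(s['t'],s['tool_pos'].round(2),s['wrist_force'].round(2))"
```

```text
15.4 [497.75  12.41  83.46] [-2.73 17.58  0.24]
15.45 [497.74  12.39  83.48] [-2.95 18.34 -0.34]
15.5 [497.76  12.42  83.51] [-2.91 18.05 -0.49]
```

Call:
apply_moves:
  moves: [0,0,-0.004,0.13,-0.5,0,0,0,0,-0.004,0.13,-0.5,0,0,0,0,0,0,0,0,0]

```text
t: 15.88
tool_pos: [497.8, 11.1, 83.6]
tool_rot: [-0.129, 0.992, 0.002, -0.001]
wrist_force: [-3.4, 17.5, 2.3]
opening: -0.004
```

```bash
python3 -c "
from h import *
for i in range(3):
    camera('scene');s=sense();print(s['t'],s['tool_pos'].round(2),s['wrist_force'].round(2))"
```

```text
15.925 [497.78  11.12  83.6 ] [-3.13 17.09  0.68]
15.975 [497.77  11.11  83.61] [-2.14 17.6   2.12]
16.025 [497.76  11.12  83.6 ] [-3.82 17.77  2.38]
```

Call:
apply_moves:
  moves: [0,0,0,0,2,0,0,0,0,0,0,3,0,0,0,0,0,0,4,0,0,0,0,0,0,6,0,0,0,0,0,0,6,0,0]

```text
t: 16.65
tool_pos: [493.3, 26.4, 83.7]
tool_rot: [-0.126, 0.992, -0.0, -0.0]
wrist_force: [0.4, 0.5, 0.3]
opening: 0.0
```

Call:
apply_moves:
  moves: [0,0,0,0,4,0,0,0,0,0,0,0,0,0,0,0,0,0,0,0,0,0,0,0,0,0,0,0]

```text
t: 17.15
tool_pos: [492.5, 30.7, 83.8]
tool_rot: [-0.127, 0.992, -0.0, 0.0]
wrist_force: [-0.0, -0.1, 0.1]
opening: 0.001
```

```bash
python3 look.py a7
```

```text
17.25 [492.5  30.8  83.8] [-0.127  0.992 -0.     0.   ] [-0.02  0.02 -0.23]
attempt to get argmax of an empty sequence
scene 236.5 177.0 [228, 171, 18, 13, 132] [507.5  -9.8  75. ]
```

View pics/a7.png

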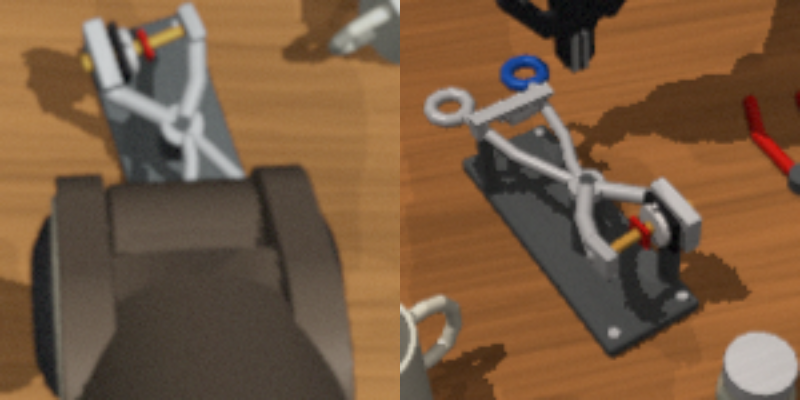

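```bash
python3 - <<'E'
import cv2,numpy as np
I={k:cv2.imread(f"pics/{k}.png").astype(np.float32) for k in("a2","a3","a4","a5","a6","a7")}
def sub(ref,img,box,pad=40):
    x,y,w,h=box;T=ref[y:y+h,x:x+w];S=img[max(0,y-pad):y+h+pad,max(0,x-pad):x+w+pad]
    m=cv2.matchTemplate(S,T,cv2.TM_CCOEFF_NORMED);_,v,_,(i,j)=cv2.minMaxLoc(m)
    f=lambda a,b,c:(a-c)/(2*(a-2*b+c)+1e-9)
    dx=f(m[j,i-1],m[j,i],m[j,i+1]);dy=f(m[j-1,i],m[j,i],m[j+1,i])
    return round(i+dx-(x-max(0,x-pad)),2),round(j+dy-(y-max(0,y-pad)),2),round(float(v),3)
for n,b in(("ring",(500,55,52,36)),("jawtop",(176,2,34,36)),("padtop",(134,28,24,36)),("jawscene",(592,240,30,34))):
    print(n,[(k,sub(I["a7"],I[k],b)) for k in("a4","a5","a6","a7")])
def cen(im):
    h=cv2.cvtColor(im.astype(np.uint8)[:,400:],cv2.COLOR_BGR2HSV);m=cv2.inRange(h,(105,120,50),(128,255,255));M=cv2.moments(m,True);return M["m10"]/M["m00"],M["m01"]/M["m00"],M["m00"]
for k in I:print(k,np.round(cen(I[k]),2))
E
```

```text
ring [('a4', (np.float32(21.49), np.float32(-5.37), 0.686)), ('a5', (np.float32(1.73), np.float32(0.06), 0.825)), ('a6', (np.float32(-6.54), np.float32(2.73), 0.796)), ('a7', (np.float32(0.01), np.float32(0.01), 1.0))]
jawtop [('a4', (np.float32(13.85), np.float32(1.49), 0.944)), ('a5', (np.float32(1.44), np.float32(-0.19), 0.991)), ('a6', (np.float32(-3.86), np.float32(0.16), 0.978)), ('a7', (np.float32(0.01), np.float32(-0.0), 1.0))]
padtop [('a4', (np.float32(7.56), np.float32(-2.27), 0.816)), ('a5', (np.float32(0.22), np.float32(-0.13), 0.994)), ('a6', (np.float32(-0.45), np.float32(0.14), 0.981)), ('a7', (np.float32(-0.02), np.float32(0.01), 1.0))]
jawscene [('a4', (np.float32(-13.85), np.float32(2.57), 0.953)), ('a5', (np.float32(-1.13), np.float32(0.07), 0.994)), ('a6', (np.float32(4.02), np.float32(-1.15), 0.991)), ('a7', (np.float32(0.02), np.float32(0.02), 1.0))]
a2 [175.62  63.32 893.  ]
a3 [167.12  63.32 901.  ]
a4 [146.68  66.04 880.  ]
a5 [125.56  71.42 881.  ]
a6 [116.92  74.19 914.  ]
a7 [123.11  71.67 909.  ]
```

Call:
apply_moves:
  moves: [0,0,0,0,0,-16,0,0,0,0,0,0,-17,0,0,0,0,0,-22,0,0,0,0,0,0,-21,0,0,0,0,0,0,0,0,0]

```text
t: 17.88
tool_pos: [503.8, -12.1, 117.8]
tool_rot: [-0.125, 0.992, -0.0, 0.001]
wrist_force: [1.0, 0.3, 0.9]
opening: -0.004
```

Call:
apply_moves:
  moves: [0,0,0,0,0,5,0,0,0,0,0,0,4,0,0,0,0,0,0,2,0,0,0,0,0,0,0,0]

```text
t: 18.38
tool_pos: [503.0, -10.3, 105.5]
tool_rot: [-0.127, 0.992, 0.0, -0.0]
wrist_force: [0.5, -0.4, 0.5]
opening: 0.003
```

```bash
python3 look.py a8
```

```text
18.475 [503.2 -10.5 105.7] [-0.127  0.992  0.    -0.   ] [-0.28  0.27 -0.32]
attempt to get argmax of an empty sequence
scene 236.5 178.0 [228, 173, 18, 11, 85] [510.4 -10.3  75. ]
```

View pics/a8.png

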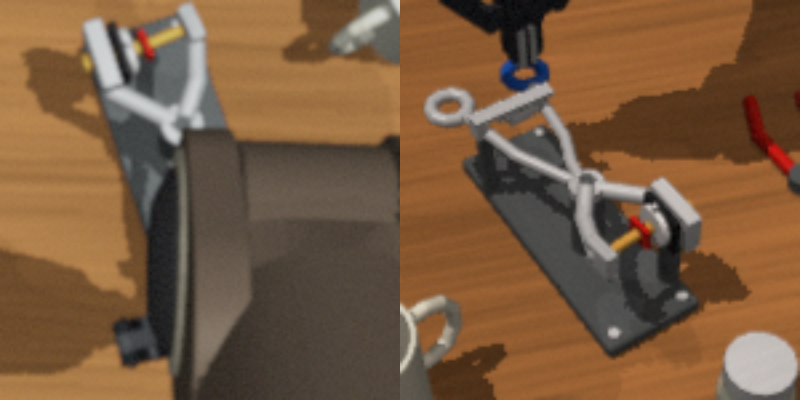

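Call:
apply_moves:
  moves: [0,0,0,0,0,2,0,0,0,0,0,0,1,0,0,0,0,0,0,0,0]

```text
t: 18.85
tool_pos: [503.2, -10.7, 102.7]
tool_rot: [-0.127, 0.992, -0.0, -0.0]
wrist_force: [0.1, -0.3, -0.1]
opening: -0.002
```

Call:
apply_moves:
  moves: [0,0,0,0,0,1,0,0,0,0,0,0,0,0]

```text
t: 19.1
tool_pos: [503.2, -10.6, 101.7]
tool_rot: [-0.127, 0.992, 0.0, -0.0]
wrist_force: [0.6, 0.1, -0.7]
opening: 0.001
```

Call:
apply_moves:
  moves: [0,0,0,0,0,1,0,0,0,0,0,0,0,0]

```text
t: 19.35
tool_pos: [503.3, -10.6, 100.7]
tool_rot: [-0.127, 0.992, 0.0, 0.0]
wrist_force: [-0.4, 0.3, -0.6]
opening: 0.002
```

Call:
apply_moves:
  moves: [0,0,0,0,0,1,0,0,0,0,0,0,0,0]

```text
t: 19.6
tool_pos: [503.4, -10.4, 99.9]
tool_rot: [-0.127, 0.992, 0.0, 0.0]
wrist_force: [-1.1, 0.7, 3.5]
opening: -0.003
```

Call:
apply_moves:
  moves: [0,0,0,0,0,5,0,0,0,0.05,-0.6,6,1.5,0,0,0,0.1,-1.2,12,0,0,0,0,0.1,-1.2,12,0,0,0,0,0.1,-1.2,12,0,0]

```text
t: 20.23
tool_pos: [502.7, 31.1, 93.5]
tool_rot: [0.05, 0.999, -0.0, 0.001]
wrist_force: [-1.4, -2.4, 6.2]
opening: 0.002
```

Call:
apply_moves:
  moves: [0,0,0.05,-0.6,6,0,0,0,0,0,0,0,0,0]

```text
t: 20.48
tool_pos: [503.8, 37.8, 93.4]
tool_rot: [0.073, 0.997, 0.0, 0.0]
wrist_force: [-0.3, 2.1, 6.1]
opening: 0.001
```

```bash
python3 look.py a9
```

```text
20.575 [503.7  37.7  93.4] [0.073 0.997 0.    0.   ] [-0.73  0.9   4.46]
attempt to get argmax of an empty sequence
scene 261.0 177.0 [253, 173, 17, 9, 76] [519.3  37.5  75. ]
```

View pics/a9.png

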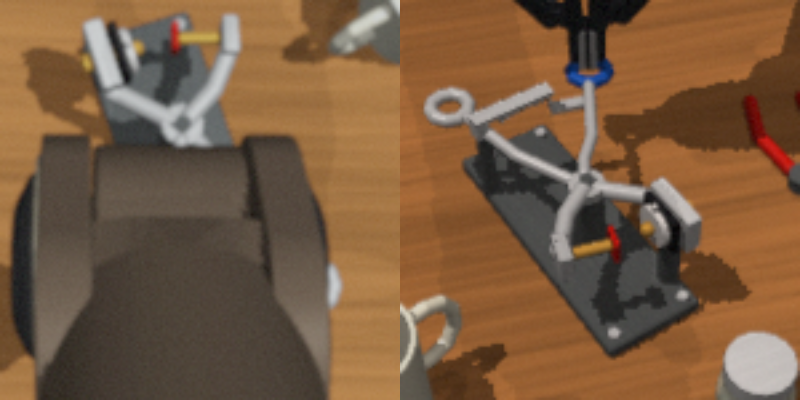

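Call:
apply_moves:
  moves: [0,0,0,0,0,0,0,0,0,0,0,0,0,0,0,0,0,0,0,-4,0,0,0,0,0,0,-5,0,0,0,0,0,0,-10,0]

```text
t: 21.2
tool_pos: [502.6, 37.0, 112.2]
tool_rot: [0.073, 0.997, -0.0, -0.001]
wrist_force: [-0.3, 0.6, 0.4]
opening: 0.003
```

Call:
apply_moves:
  moves: [0,0,0,0,0,-25,0,0,0,0,0,0,-40,0,0,0,0,0,50,-30,0,0,0,0,0,50,-20,0,0,0,0,0,50,0,0]

```text
t: 21.82
tool_pos: [525.9, 187.1, 229.7]
tool_rot: [0.073, 0.997, 0.001, 0.002]
wrist_force: [1.0, -0.1, -0.3]
opening: 0.0
```

Call:
apply_moves:
  moves: [0,0,0,0,50,0,0,0,0,0,0,50,0,0,0,0,0,0,0,0,0,0,0,0,0,0,0,0]

```text
t: 22.32
tool_pos: [539.4, 283.8, 227.1]
tool_rot: [0.073, 0.997, -0.001, -0.0]
wrist_force: [0.2, -0.5, 0.7]
opening: -0.003
```

```bash
python3 look.py b1; python3 - <<'E'
import cv2
a=cv2.imread("pics/a1.png");b=cv2.imread("pics/b1.png")
f=lambda i:cv2.hconcat([cv2.resize(i[:120,60:260],(400,240)),cv2.resize(i[140:300,540:740],(400,320))[:240]])
cv2.imwrite("pics/b1c.png",cv2.vconcat([f(a),f(b)]))
E
```

```text
22.425 [539.8 282.9 227.4] [ 0.074  0.997 -0.     0.   ] [-0.24 -0.46 -0.56]
top 288.5 268.5 [278, 258, 22, 22, 245] [509.8  37.4  75. ]
scene 260.5 173.0 [252, 167, 18, 13, 131] [507.4  39.2  75. ]
```

View pics/b1c.png

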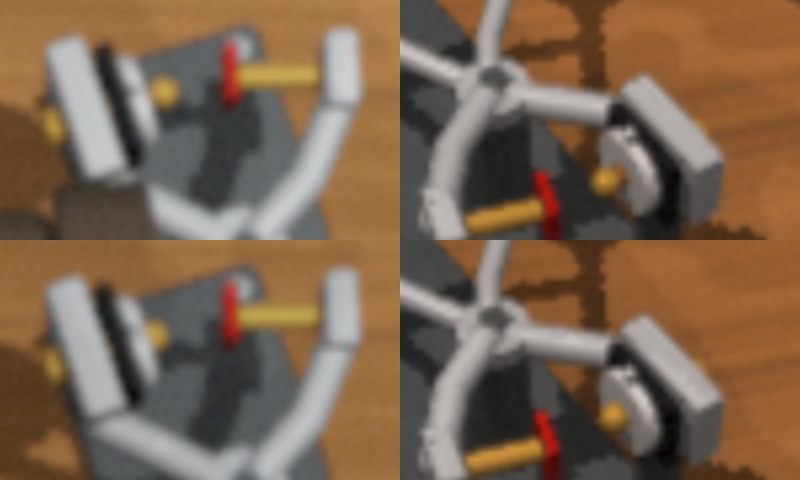

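```bash
python3 -c "
from h import *
print(finish_job())"
```

```text
the job is handed in; nothing more can be done
None
```

I set the rivet, locked and then released the clamp, and handed the job in; the simulator gave no verdict.

- **Closing:** I pushed the blue ring along its arc with shut fingers until the rivet came home. The highest push I read was about 18.7 N, under the 20–23 N limits. I then backed off for more than 0.5 s, and the clamp stayed locked at about 0.40 rad.
- **Lock pressure:** I have no direct reading of the pad force while locked. From how far the jaw moved after the pad stopped, I estimate 12 N or more, against the 4 N needed.
- **Opening:** I pressed the ring down about 6 mm and followed it outward until the clamp was fully open, then lifted off.

**Last checks:**
- The ring was back at its exact starting pixels in both cameras, so the clamp is open and the handle has sprung back up.
- The rivet head sat against the pendant.
- The wrist force was only noise, with the arm well clear.
- I never went near the mug, jar or pliers, but I took no final measurement of them.

**One disagreement:** the push force dipped near the end as if the ratchet had clicked a second time. The rest position shows it held on the tooth before that, which was the first one after the rivet was home.

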